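# Match the stacked heels to a size run of soles

## Robot

A 6-joint arm with a two-finger parallel gripper is mounted at the origin on the work surface. World frame = base frame: x ahead of the robot, y to its left, z up, the work surface at z = 0. Lengths are in m, angles in degrees, forces in N, time in s.
With the tool pointing down it reaches from about 0.4 to 0.825 m from the base axis. Payload 7 kg.
Tool frame: the origin (TCP) lies midway between the tips of the shut fingers; the grasp point (between the pads) lies 19 mm behind it; z points along the fingers, y is the line along which they close (so a half turn about z gives the same grasp; the last joint's range is limited). The gripper opens to 88 mm and grips with 3 to 60 N. Pads are 19 mm wide; open, the fingers measure 130 mm over their backs; the gripper's body (78 mm by 193 mm) begins 47 mm behind the grasp point.
Start: joints at [-55.686, 20.546, 0.682, 0, -70.136, -16.507], TCP at [0.206, -0.643, 0.227] pointing down, gripper open.
Joint ranges: [-176.03, 176.03], [-82.01, 121.73], [-58.28, 71.71], [-173.87, 95.51], [-174.79, -0.11], [-173.66, 173.66]. Speed limits (degrees/s): [136.94, 136.94, 172.46, 180, 180, 180].

## Interface

Orientations are given as [roll, pitch, yaw] about the fixed x, y, z axes, in that order (R = Rz(yaw) Ry(pitch) Rx(roll)).
In Python, from plant import r gives the robot as it stands.
- The arm moves only by the tool carry_out, never from a script. Its argument "deltas" is a list of rows, each a list of 3 entries, a list of its own where there are three numbers: the opening, from 0 (shut) to 1 (fully open), then the shift along the tool's x, y, z in mm, then the turn, a rotation vector about the tool's x, y, z in rad. In form: [[gripper, [tx, ty, tz], [rx, ry, rz]], ...]. A call has 1 to 12 rows; each row is the pose to reach, as a shift and turn from the pose commanded when the call began, along the tool's axes at that moment; what a row does not reach only later rows make up. A row lasts 1/10 s, in which the tool goes at most 50 mm and 8.59 degrees, less where a joint would pass 70% of its speed; a pose out of reach is approached as far as the arm can. A call with a gripper value outside its range is refused whole. The fingers move at their own pace and stop on an object; "squeeze" is the grip in N (left out, the last holds). Time passes only in rows, so rows that repeat a pose let the fingers close. It gives the time, the measured TCP pose, the force, the opening and the grip force at its end, in the units of the state.
- r.get_state(): the state, without advancing time (a new reading comes with each control period).
- r.capture(name): name is "scene" or "side" or "wrist"; returns (picture, depth): 480x640x3 uint8, red, green, blue; 480x640 float32, m along the optical axis (not along the pixel's ray), 0 where there is no reading.
- r.get_calibration(name): a dict with "fov_y" (degrees; the focal length in pixels is half the picture's height over the tangent of half this angle, whatever the lens; pixels are square), "cx", "cy" (the principal point, pixels), "distortion" ([k1, k2, p1, p2, k3] as OpenCV has them; the pictures are not rectified), "view" (4x4, takes a point from world to camera coordinates). Camera axes: x right, y down, z forward; pixel columns grow to the right and rows downward; lengths in m; the calibration is good to about 2 mm. A picture is of the moment at which its call begins: read the wrist's pose just before it. get_calibration takes no time and is no camera call; for the wrist camera it gives the pose at the moment of the call.
- r.close_job(): hands the job in; it is judged then, once.
The state is a dict: "time_s": time; "joints": joint angles; "qd": joint speeds; "joint_torque": joint torques, N m; "tcp_pos": TCP position; "eef_rot": TCP orientation; "contact_force": force on the tool from outside, world axes, zero at the start; "moment": the same for the moment, N m; "gripper_width": finger opening in m; "gripper_force": force on a finger pad.
Only numpy, scipy, OpenCV 4.12 (cv2) and the standard library are available. Lean on these libraries where they do the work, as an engineer would, in place of code of your own. Each camera call takes 0.05 s, during which the arm holds its last target. There are 200 camera calls.

## Task

Dress the size run for gluing: pick out the four stacked-leather heels and set each one on the heel seat of the outsole of its own size (smallest heel on the smallest sole, and so on up to the largest), rubber side up, straight front towards the toe and rounded back flush with the back of the sole. Leave the soles lying where they are and do not disturb the glue jar.

Things in the scene. Friction and masses are not known exactly. Their poses are not given: they have to be found in the camera images.
- heel_a: The smallest of four D-shaped stacked-leather shoe heels, brown with 6 mm black rubber on top: 34 wide (y), 38 long (x), 20 mm high, 36 g, upright sides. Starts rubber up on the bench. Origin: centre of its underside, z up. Straight front at x = +19, rounded back at x = -19 mm. Flat parallel sides from x = -2 to 19 mm: grip across these from above.
- heel_b: The second smallest of four D-shaped stacked-leather shoe heels, brown with 6 mm black rubber on top: 43 wide (y), 47 long (x), 24 mm high, 60 g, upright sides. Starts rubber up on the bench. Origin: centre of its underside, z up. Straight front at x = +23.5, rounded back at x = -23.5 mm. Flat parallel sides from x = -2 to 23.5 mm: grip across these from above.
- heel_c: The second largest of four D-shaped stacked-leather shoe heels, brown with 6 mm black rubber on top: 53 wide (y), 57 long (x), 28 mm high, 95 g, upright sides. Starts rubber up on the bench. Origin: centre of its underside, z up. Straight front at x = +28.5, rounded back at x = -28.5 mm. Flat parallel sides from x = -2 to 28.5 mm: grip across these from above.
- heel_d: The largest of four D-shaped stacked-leather shoe heels, brown with 6 mm black rubber on top: 63 wide (y), 67 long (x), 32 mm high, 140 g, upright sides. Starts rubber up on the bench. Origin: centre of its underside, z up. Straight front at x = +33.5, rounded back at x = -33.5 mm. Flat parallel sides from x = -2 to 33.5 mm: grip across these from above.
- sole_a: The smallest of four tan leather outsoles lying loose on the bench: 168 long, 62 wide at the ball, 6 mm thick, 75 g. Origin: underside, mid-length; x to the toe, z up. Heel seat: lighter D-shaped patch at the round back end, 34 mm wide, 1.5 mm inside the edge, a dark line at its front; centre x = -65, y = 0, z = 6 mm. heel_a goes here, its x along the sole's x.
- sole_b: The second smallest of four tan leather outsoles lying loose on the bench: 207 long, 75 wide at the ball, 6 mm thick, 120 g. Origin: underside, mid-length; x to the toe, z up. Heel seat: lighter D-shaped patch at the round back end, 43 mm wide, 1.5 mm inside the edge, a dark line at its front; centre x = -80, y = 0, z = 6 mm. heel_b goes here, its x along the sole's x.
- sole_c: The second largest of four tan leather outsoles lying loose on the bench: 247 long, 89 wide at the ball, 6 mm thick, 170 g. Origin: underside, mid-length; x to the toe, z up. Heel seat: lighter D-shaped patch at the round back end, 53 mm wide, 1.5 mm inside the edge, a dark line at its front; centre x = -95, y = 0, z = 6 mm. heel_c goes here, its x along the sole's x.
- sole_d: The largest of four tan leather outsoles lying loose on the bench: 290 long, 103 wide at the ball, 6 mm thick, 230 g. Origin: underside, mid-length; x to the toe, z up. Heel seat: lighter D-shaped patch at the round back end, 63 mm wide, 1.5 mm inside the edge, a dark line at its front; centre x = -111.5, y = 0, z = 6 mm. heel_d goes here, its x along the sole's x.
- jar: Round glue jar with metal lid, 63 mm across, 50 mm high, 160 g, among the heels; leave it alone. Origin: centre of its underside. (Unlisted: flat hand tools up to 14 mm high lie between the foreparts of the soles, a wax puck nearest the robot; all that is taller stands beyond x = 0.9 m or over 0.45 m to either side. Every heel and seat has room for open fingers.)
Things that resemble listed ones, but are neither listed nor needed, are in the scene too. What is shaped like the heel_b but blue, orange or white is not meant.

How it is judged (in metres and radians):
At the end, for the whole second after the job is handed in: Each heel rests on the sole of its own size, rubber up: centre within 10 mm of the seat's along and across the sole and 3 mm in height, front towards the toe, turned under 0.22 rad from the sole's line; heels and soles flat (tilt under 0.1 rad), soles on the bench, heels at rest (x of heel_a in the frame of sole_a between -0.075 and -0.055 m and y of heel_a in the frame of sole_a between -0.01 and 0.01 m and z of heel_a in the frame of sole_a between 0.003 and 0.009 m and angle between the x axis of heel_a and the x axis of sole_a, either way round below 0.22 rad and x of sole_a in the frame of heel_a above 0.03 m and angle between each of heel_a, sole_a, heel_b, sole_b, heel_c, sole_c, heel_d, sole_d's own z axis and vertical below 0.1 rad and height (world z) of each of sole_a, sole_b, sole_c, sole_d below 0.004 m and linear speed of each of heel_a, heel_b, heel_c, heel_d below 0.02 m/s and angular speed of each of heel_a, heel_b, heel_c, heel_d below 0.1 rad/s and x of heel_b in the frame of sole_b between -0.09 and -0.07 m and y of heel_b in the frame of sole_b between -0.01 and 0.01 m and z of heel_b in the frame of sole_b between 0.003 and 0.009 m and angle between the x axis of heel_b and the x axis of sole_b, either way round below 0.22 rad and x of sole_b in the frame of heel_b above 0.03 m and x of heel_c in the frame of sole_c between -0.105 and -0.085 m and y of heel_c in the frame of sole_c between -0.01 and 0.01 m and z of heel_c in the frame of sole_c between 0.003 and 0.009 m and angle between the x axis of heel_c and the x axis of sole_c, either way round below 0.22 rad and x of sole_c in the frame of heel_c above 0.03 m and x of heel_d in the frame of sole_d between -0.1215 and -0.1015 m and y of heel_d in the frame of sole_d between -0.01 and 0.01 m and z of heel_d in the frame of sole_d between 0.003 and 0.009 m and angle between the x axis of heel_d and the x axis of sole_d, either way round below 0.22 rad and x of sole_d in the frame of heel_d above 0.03 m); the robot touches nothing.
It fails at once if a sole is shoved more than 30 mm from where it lay (distance of any of sole_a, sole_b, sole_c, sole_d from where it was at the start of the episode above 0.03 m).
It fails at once if the glue jar is shoved more than 20 mm or tipped (distance of jar from where it was at the start of the episode above 0.02 m or angle between jar's own z axis and vertical above 0.3 rad).
It also fails if it takes over 93 s, if anything falls off the work surface, if the arm or the gripper's body presses on something with over 40 N, if the wrist force passes 120 N, or if a joint passes its speed limit or range.

## Working session

There is one attempt and no reset: what is moved stays moved. The work goes in short steps, Python scripts to look and compute and a tool call to move; the robot and the scene stay as the last step left them, time stands still between calls to the robot, and variables do not carry over. Pictures are saved under pics/ and viewed, at most 14 in all, crops included, and the job is handed in when it is done.

Besides the shell and the picture viewer there is one more tool, called after "Emit:" as name(argument=value, ...), one argument or row to a line, values as JSON. carry_out: Moves the arm, as the interface text tells. Its arguments: {"type":"object","properties":{"deltas":{"type":"array"},"squeeze":{"type":"number"}},"required":["deltas"]}

```bash
ls; mkdir -p pics
python3 - <<'E'
from plant import r
import cv2,numpy as np
for n in ["scene","side"]:
    im,d=r.capture(n); cv2.imwrite(f"pics/{n}0.png",im[...,::-1]); np.savez(f"{n}0.npz",im=im,d=d)
    c=r.get_calibration(n); print(n,c, (d>0).mean())
print(r.get_state())
E
```

```text
pics
scene {'fov_y': 57.09810087927633, 'cx': 322.26146523238356, 'cy': 247.05654825899614, 'distortion': array([-0.00924857,  0.        ,  0.        ,  0.        ,  0.        ]), 'view': array([[-0.20480566,  0.97878751, -0.00544557,  0.0926749 ],
       [ 0.8398311 ,  0.17286688, -0.51458796, -0.40805998],
       [-0.50273091, -0.10996389, -0.8574203 ,  1.09026363],
       [ 0.        ,  0.        ,  0.        ,  1.        ]])} 0.9958854166666666
side {'fov_y': 48.59811503896927, 'cx': 327.6958370082658, 'cy': 232.60967894897644, 'distortion': array([-0.07261297,  0.        ,  0.        ,  0.        ,  0.        ]), 'view': array([[-0.89209482, -0.45183019,  0.00403883,  0.46360845],
       [-0.36215211,  0.70963178, -0.60437454,  0.20799939],
       [ 0.27020858, -0.54062207, -0.79669009,  0.92626114],
       [ 0.        ,  0.        ,  0.        ,  1.        ]])} 0.9959993489583333
{'time_s': 0.1, 'joints': array([-5.56856655e+01,  2.05883457e+01,  6.39717783e-01, -1.72192502e-02,
       -7.01364937e+01, -1.65067431e+01]), 'qd': array([-0.03978431, -0.04512842,  0.1901053 ,  0.04798087,  0.02771138,
       -0.073141  ]), 'joint_torque': array([-8.82161476e-04, -5.84164131e+01,  2.93751687e+01,  7.01550320e+00,
        1.01953375e-02, -4.88337776e-05]), 'tcp_pos': array([ 0.20626693, -0.64225617,  0.22571183]), 'eef_rot': array([ 1.79913787e+02, -8.66671560e-03, -1.62198265e+02]), 'contact_force': array([-1.23040609, -0.58516676, -0.25780781]), 'moment': array([ 0.01704478,  0.00292263, -0.03776301]), 'gripper_force': 0.0, 'gripper_width': 0.08777730481448769}
```

View pics/scene0.png

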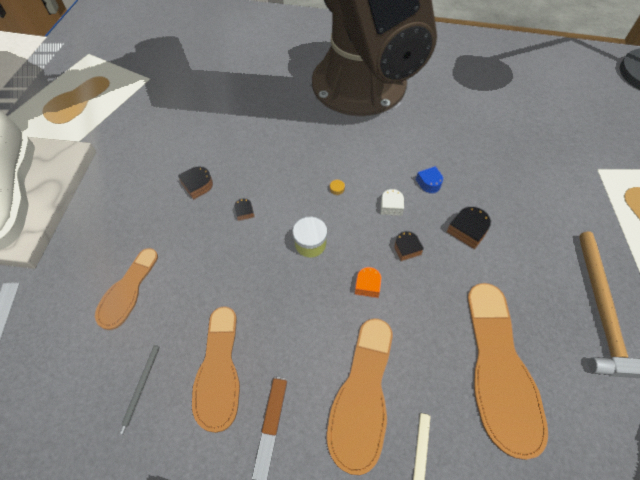

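View pics/side0.png

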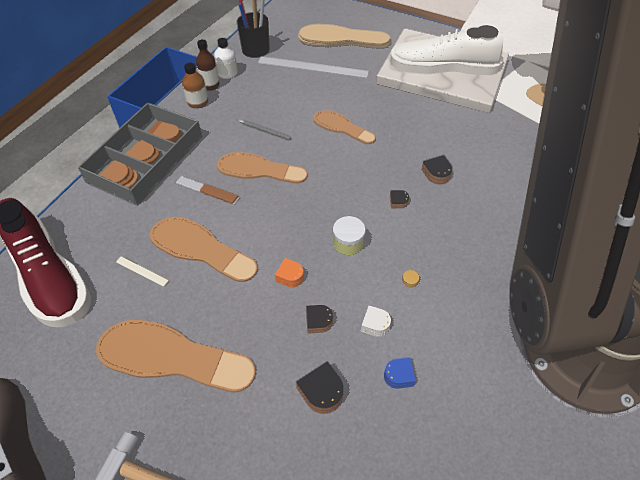

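The scene view shows the brown, black-topped heels at (197,181), (245,209), (408,245) and (470,226). By size these look like c, a, b and d. The lookalikes are blue (430,179), white (392,202) and orange (369,282), none of them wanted. The jar is at (310,237) and the wax puck at (337,187). Sole seats are at a (146,257), b (222,320), c (375,336) and d (487,301). The side view shows the same layout.

```bash
cat > h.py <<'E'
import numpy as np,cv2
from scipy.optimize import least_squares
from plant import r
def cam(n):
    c=r.get_calibration(n); f=240/np.tan(np.radians(c["fov_y"]/2))
    return np.array([[f,0,c["cx"]],[0,f,c["cy"]],[0,0,1]]),np.array(c["distortion"]),np.array(c["view"])
def rays(n,c=None):
    K,D,V=c or cam(n); v,u=np.mgrid[:480,:640]
    p=cv2.undistortPoints(np.dstack([u,v]).reshape(-1,1,2).astype(float),K,D).reshape(480,640,2)
    d=np.dstack([p,np.ones((480,640))])@V[:3,:3]; return d,-V[:3,:3].T@V[:3,3]
def cloud(n,depth,c=None):
    d,o=rays(n,c); return o+d*depth[...,None]
def plane(n,z,c=None):
    d,o=rays(n,c); return o+d*((z-o[2])/d[...,2])[...,None]
W=dict(a=34,b=43,c=53,d=63); H=dict(a=20,b=24,c=28,d=32)
def sdf(p,w):  # D outline, mm
    r0=w/2; L=r0+2; x,y=p.T
    back=np.hypot(np.minimum(x+2,0),y)-r0
    return np.maximum(back,x-L)
def fit(P,w):
    """P: Nx2 points in mm -> x,y,yaw(deg),rms"""
    h=cv2.convexHull(P.astype(np.float32))[:,0].astype(float)
    q=np.vstack([h,h[:1]]); s=np.r_[0,np.cumsum(np.hypot(*np.diff(q,axis=0).T))]
    t=np.linspace(0,s[-1],200); h=np.c_[np.interp(t,s,q[:,0]),np.interp(t,s,q[:,1])]
    def res(v):
        c,s=np.cos(v[2]),np.sin(v[2]); return sdf((h-v[:2])@np.array([[c,-s],[s,c]]),w)-v[3]
    best=min((least_squares(res,[*h.mean(0),a,0],loss="soft_l1") for a in np.arange(0,6.28,.7)),key=lambda o:o.cost)
    x=best.x; return x[0],x[1],(np.degrees(x[2])+180)%360-180,x[3],np.sqrt(np.mean(best.fun**2))
E
cat > m.py <<'E'
from h import *
Hp=dict(a=(245,209),b=(408,245),c=(197,181),d=(470,226)); Sp=dict(a=(146,257),b=(222,320),c=(375,336),d=(487,301))
S={n:np.load(n+"0.npz") for n in("scene","side")}
C={n:cloud(n,S[n]["d"]) for n in S}; P6={n:plane(n,.006) for n in S}
V={n:cv2.cvtColor(S[n]["im"],cv2.COLOR_RGB2HSV).astype(int) for n in S}
np.set_printoptions(precision=1,suppress=True)
for k in "abcd":
    c0=C["scene"][Hp[k][1],Hp[k][0],:2]
    for n in S:
        near=np.hypot(*(C[n][...,:2]-c0).transpose(2,0,1))<.055
        z=C[n][...,2]; zz=z[near&(z>.012)&(S[n]["d"]>0)]; zt=np.median(zz[zz>np.percentile(zz,80)-.004])
        m=near&(abs(z-zt)<.004)
        print("heel",k,n,"ztop %.1f"%(zt*1e3),m.sum(),np.array(fit(plane(n,zt)[m][:,:2]*1e3,W[k])))
    c1=P6["scene"][Sp[k][1],Sp[k][0],:2]
    for n in S:
        X=P6[n][...,:2]; hs=V[n]
        tan=(hs[...,0]>7)&(hs[...,0]<25)&(hs[...,1]>70)&(hs[...,2]>110)
        _,lab=cv2.connectedComponents(tan.astype(np.uint8))
        near=np.hypot(*(X-c1).transpose(2,0,1))<.02
        l=np.bincount(lab[near&tan]).argmax(); sole=lab==l
        ref=np.median(S[n]["im"][near&sole],0); lite=sole&(abs(S[n]["im"]-ref).max(-1)<28)
        lite=cv2.morphologyEx(lite.astype(np.uint8),cv2.MORPH_OPEN,np.ones((3,3)))
        _,lb=cv2.connectedComponents(lite); l=np.bincount(lb[near&(lite>0)]).argmax()
        f=fit(X[lb==l]*1e3,W[k]); ps=X[sole]*1e3
        box=cv2.minAreaRect(ps.astype(np.float32)); 
        dirn=np.array(box[0])-f[:2]; 
        print("sole",k,n,"z %.1f"%(np.median(C[n][...,2][lb==l])*1e3),np.array(f),"box",np.array(box[0]),sorted(box[1]),"dir %.1f dist %.1f"%(np.degrees(np.arctan2(dirn[1],dirn[0])),np.hypot(*dirn)))
jar=C["scene"][232,310]; print("jar",jar*1e3)
E
python3 m.py
```

```text
heel a scene ztop 18.7 255 [ 436.  -163.6   28.     0.     0.8]
heel a side ztop 21.0 214 [ 432.9 -159.9  -67.3    0.2    1. ]
sole a scene z 5.1 [ 575.3 -313.4   -5.6   -2.1    0.6] box [ 639.8 -321.2] [63.511295318603516, 167.49417114257812] dir -6.9 dist 65.0
sole a side z 8.0 [ 575.2 -313.2   -9.3   -2.4    1.1] box [ 639.1 -319.3] [64.22988891601562, 168.6921844482422] dir -5.4 dist 64.3
heel b scene ztop 22.9 465 [455.4 163.8  31.1   0.1   0.4]
heel b side ztop 24.5 524 [452.5 165.9  32.1   0.    0.7]
sole b scene z 5.8 [ 665.5 -132.8   15.3   -2.3    0.4] box [ 744.6 -116.9] [74.84949493408203, 206.72329711914062] dir 11.4 dist 80.7
sole b side z 7.5 [ 666.3 -133.1   14.2   -2.5    0.7] box [ 743.5 -116. ] [77.44420623779297, 205.2943572998047] dir 12.5 dist 79.1
heel c scene ztop 26.9 528 [ 389.2 -277.   -41.1    0.4    0.8]
heel c side ztop 29.4 435 [ 386.5 -275.6  -42.4    1.     0.6]
sole c scene z 5.6 [638.6 131.7  -2.4  -2.1   0.4] box [733.2 125.9] [88.771484375, 246.6982421875] dir -3.5 dist 94.7
sole c side z 7.1 [638.9 132.3  -1.7  -2.1   0.5] box [732.4 128.6] [90.36398315429688, 246.88795471191406] dir -2.2 dist 93.6
heel d scene ztop 30.9 895 [388.8 279.6 -28.    0.3   0.9]
heel d side ztop 32.5 1415 [386.2 282.4 -29.    0.1   0.5]
sole d scene z 6.2 [535.4 316.4  11.6  -2.4   0.3] box [644.9 339.7] [102.78895568847656, 289.44329833984375] dir 12.0 dist 111.9
sole d side z 6.8 [536.4 317.5  12.2  -1.8   0.4] box [645.1 338.8] [103.77066802978516, 289.9287414550781] dir 11.1 dist 110.8
jar [486.9 -15.4  49.9]
```

Run:
```python
import cv2,numpy as np
a=cv2.imread("pics/scene0.png");b=cv2.imread("pics/side0.png")
o=[cv2.resize(i[y-24:y+24,x-32:x+32],(400,300),interpolation=cv2.INTER_CUBIC) for i,x,y in((a,245,209),(b,400,198),(a,197,181),(a,408,245))]
cv2.imwrite("pics/crop.png",np.vstack([np.hstack(o[:2]),np.hstack(o[2:])]))
```

```text
(no output)
```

View pics/crop.png

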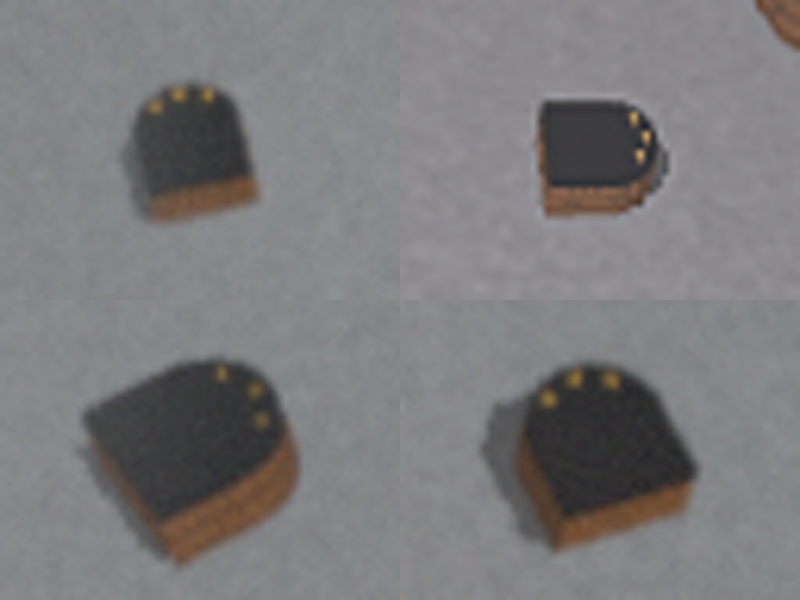

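```bash
cat > p.py <<'E'
# usage: p.py curx cury curz curyaw  tx ty tz tyaw ...  -> shift (tool mm) and rz for each target
import sys,numpy as np
v=list(map(float,sys.argv[1:])); c=v[:4]; a=np.radians(c[3])
for i in range(4,len(v),4):
    t=v[i:i+4]; d=np.subtract(t[:3],c[:3]); dy=(t[3]-c[3]+180)%360-180
    print(t,"->",[round(d[0]*np.cos(a)+d[1]*np.sin(a),1),round(d[0]*np.sin(a)-d[1]*np.cos(a),1),round(-d[2],1)],"rz",round(-np.radians(dy),3),"rows",max(np.linalg.norm(d)/50,abs(dy)/8.59))
E
python3 - <<'E'
from h import *
for n,p in(("scene",(245,209)),("side",(400,198))):
    im=np.load(n+"0.npz")["im"]; X=plane(n,.020)[...,:2]*1e3
    m=(im.max(-1)<75)&(np.hypot(X[...,0]-434,X[...,1]+161)<35)
    _,l,s,_=cv2.connectedComponentsWithStats(m.astype(np.uint8)); m=l==1+s[1:,4].argmax()
    m=cv2.morphologyEx(m.astype(np.uint8),cv2.MORPH_CLOSE,np.ones((5,5)))>0
    print(n,m.sum(),np.round(fit(X[m],34),1))
g=lambda x,y,w:[round(x+8*np.cos(np.radians(w)),1),round(y+8*np.sin(np.radians(w)),1),w]
for k,v in dict(c=(388,-276.3,-42),b=(454,165,31.5),d=(387.5,281,-28.5),sa=(575.3,-313.3,-7),sb=(665.9,-133,13),sc=(638.8,132,-2.5),sd=(536,317,11.7)).items(): print(k,g(*v))
E
python3 p.py 206 -643 227 -162.2 393.9 -281.7 100 138 393.9 -281.7 6 138
```

```text
scene 220 [ 436.5 -163.3   25.3   -1.1    0.6]
side 215 [ 4.316e+02 -1.615e+02  2.700e+01 -3.000e-01  7.000e-01]
c [np.float64(393.9), np.float64(-281.7), -42]
b [np.float64(460.8), np.float64(169.2), 31.5]
d [np.float64(394.5), np.float64(277.2), -28.5]
sa [np.float64(583.2), np.float64(-314.3), -7]
sb [np.float64(673.7), np.float64(-131.2), 13]
sc [np.float64(646.8), np.float64(131.7), -2.5]
sd [np.float64(543.8), np.float64(318.6), 11.7]
[393.9, -281.7, 100.0, 138.0] -> [np.float64(-289.4), np.float64(286.6), np.float64(127.0)] rz 1.044 rows 8.53166103405427
[393.9, -281.7, 6.0, 138.0] -> [np.float64(-289.4), np.float64(286.6), np.float64(221.0)] rz 1.044 rows 9.266824698892279
```

Emit:
carry_out(
  deltas=[
    [1, [-289, 287, 127], [0, 0, 1.044]],
    [1, [-289, 287, 127], [0, 0, 1.044]],
    [1, [-289, 287, 127], [0, 0, 1.044]],
    [1, [-289, 287, 127], [0, 0, 1.044]],
    [1, [-289, 287, 127], [0, 0, 1.044]],
    [1, [-289, 287, 127], [0, 0, 1.044]],
    [1, [-289, 287, 127], [0, 0, 1.044]],
    [1, [-289, 287, 127], [0, 0, 1.044]],
    [1, [-289, 287, 127], [0, 0, 1.044]],
    [1, [-289, 287, 127], [0, 0, 1.044]],
    [1, [-289, 287, 127], [0, 0, 1.044]],
    [1, [-289, 287, 127], [0, 0, 1.044]],
  ],
  squeeze=25,
)

```text
time_s: 1.3
tcp_pos: [0.3937, -0.2814, 0.0997]
eef_rot: [-180.0, 0.0, 138.0]
contact_force: [-0.7, -0.2, -0.4]
gripper_width: 0.0877
gripper_force: 0.0
```

Run:
```python
from plant import r
import cv2
s=r.get_state();print(s["joints"],s["tcp_pos"],s["eef_rot"],s["contact_force"])
im,d=r.capture("wrist");cv2.imwrite("pics/w0.png",im[...,::-1])
```

```text
[-1.21998346e+01  9.85748008e+00 -3.27393360e+01  9.34076064e-03
 -4.73997148e+01 -1.19812931e+02] [ 0.39373363 -0.28140504  0.09971965] [-1.79995759e+02  6.42821087e-03  1.37993556e+02] [-0.70624021 -0.24066422 -0.36702709]
```

View pics/w0.png

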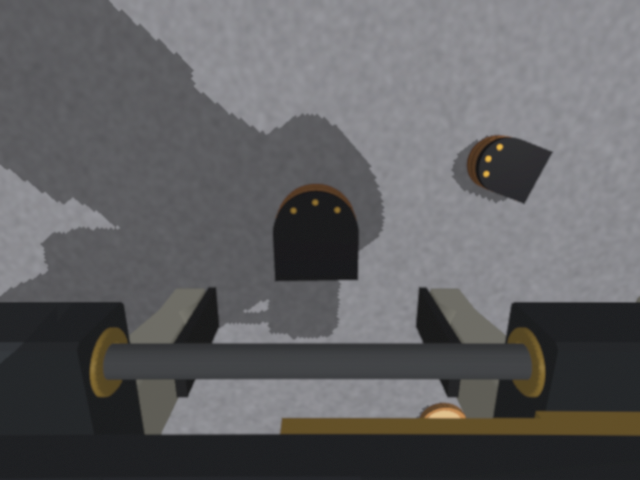

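The wrist view shows heel c at (316,235), nails towards the top and centred between the fingers at (200,340) and (435,340). Heel a is at (510,168).

Emit:
carry_out(
  deltas=[
    [1, [0, 0, 45], [0, 0, 0]],
    [1, [0, 0, 80], [0, 0, 0]],
    [1, [0, 0, 94], [0, 0, 0]],
    [1, [0, 0, 94], [0, 0, 0]],
    [0.4, [0, 0, 94], [0, 0, 0]],
    [0.4, [0, 0, 94], [0, 0, 0]],
    [0.4, [0, 0, 94], [0, 0, 0]],
    [0.4, [0, 0, 94], [0, 0, 0]],
    [0.4, [0, 0, 94], [0, 0, 0]],
    [0.4, [0, 0, 94], [0, 0, 0]],
    [0.4, [0, 0, 94], [0, 0, 0]],
    [0.4, [0, 0, 94], [0, 0, 0]],
  ],
)

```text
time_s: 2.55
tcp_pos: [0.3941, -0.2811, 0.0061]
eef_rot: [180.0, 0.0, 138.0]
contact_force: [-1.5, 0.9, 6.4]
gripper_width: 0.053
gripper_force: 25.0
```

```bash
python3 p.py 393.9 -281.7 6 138 393.9 -281.7 100 138 646.8 131.7 100 177.5 646.8 131.7 14 177.5
```

```text
[393.9, -281.7, 100.0, 138.0] -> [np.float64(0.0), np.float64(0.0), np.float64(-94.0)] rz -0.0 rows 1.88
[646.8, 131.7, 100.0, 177.5] -> [np.float64(88.7), np.float64(476.4), np.float64(-94.0)] rz -0.689 rows 9.873073888105973
[646.8, 131.7, 14.0, 177.5] -> [np.float64(88.7), np.float64(476.4), np.float64(-8.0)] rz -0.689 rows 9.693749945196647
```

Emit:
carry_out(
  deltas=[
    [0.4, [0, 0, -40], [0, 0, 0]],
    [0.4, [0, 0, -94], [0, 0, 0]],
    [0.4, [89, 476, -94], [0, 0, -0.689]],
    [0.4, [89, 476, -94], [0, 0, -0.689]],
    [0.4, [89, 476, -94], [0, 0, -0.689]],
    [0.4, [89, 476, -94], [0, 0, -0.689]],
    [0.4, [89, 476, -94], [0, 0, -0.689]],
    [0.4, [89, 476, -94], [0, 0, -0.689]],
    [0.4, [89, 476, -94], [0, 0, -0.689]],
    [0.4, [89, 476, -94], [0, 0, -0.689]],
    [0.4, [89, 476, -94], [0, 0, -0.689]],
    [0.4, [89, 476, -94], [0, 0, -0.689]],
  ],
)

```text
time_s: 3.75
tcp_pos: [0.6474, 0.1353, 0.0991]
eef_rot: [180.0, 0.0, 177.6]
contact_force: [0.2, -1.0, -0.7]
gripper_width: 0.0529
gripper_force: 25.0
```

Run:
```python
from plant import r
import cv2
s=r.get_state();print(s["joints"],s["tcp_pos"],s["eef_rot"],s["contact_force"])
im,d=r.capture("wrist");cv2.imwrite("pics/w1.png",im[...,::-1])
```

```text
[ 2.86632102e+01  2.49638343e+01 -1.02042805e+01 -3.30974299e-05
 -5.48260070e+01 -1.21105396e+02] [0.64735599 0.13529031 0.09913089] [1.79996940e+02 5.01897923e-03 1.77557795e+02] [ 0.23029688 -1.001528   -0.65799891]
```

View pics/w1.png

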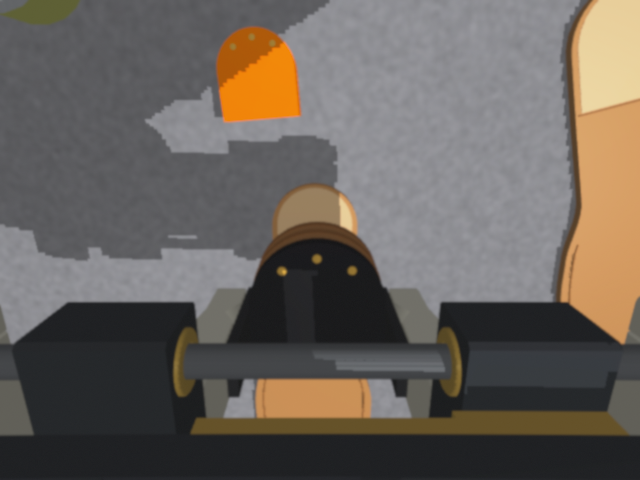

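The wrist view shows heel c held, with its back at (318,230), above the seat of sole c at (315,215). Both are straight in line.

Emit:
carry_out(
  deltas=[
    [0.4, [0, 0, 0], [0, 0, 0]],
    [0.4, [0, 0, 40], [0, 0, 0]],
    [0.4, [0, 0, 70], [0, 0, 0]],
    [0.4, [0, 0, 80], [0, 0, 0]],
    [0.4, [0, 0, 87], [0, 0, 0]],
    [0.4, [0, 0, 87], [0, 0, 0]],
    [0.8, [0, 0, 87], [0, 0, 0]],
    [0.8, [0, 0, 87], [0, 0, 0]],
    [0.8, [0, 0, 87], [0, 0, 0]],
    [0.8, [0, 0, 87], [0, 0, 0]],
    [0.8, [0, 0, 50], [0, 0, 0]],
    [1, [0, 0, 0], [0, 0, 0]],
  ],
)

```text
time_s: 5.0
tcp_pos: [0.6443, 0.1315, 0.0977]
eef_rot: [-179.8, -0.3, 177.5]
contact_force: [1.1, 1.1, 0.1]
gripper_width: 0.0744
gripper_force: 0.0
```

```bash
python3 p.py 646.8 131.7 100 177.5 441.2 -158.9 100 -154 441.2 -158.9 3 -154; echo;  python3 p.py 441.2 -158.9 3 -154 441.2 -158.9 100 -154  583.2 -314.3 100 173
```

```text
[441.2, -158.9, 100.0, -154.0] -> [np.float64(192.7), np.float64(-299.3), np.float64(-0.0)] rz -0.497 rows 7.119542681942429
[441.2, -158.9, 3.0, -154.0] -> [np.float64(192.7), np.float64(-299.3), np.float64(97.0)] rz -0.497 rows 7.379125151398369

[441.2, -158.9, 100.0, -154.0] -> [np.float64(-0.0), np.float64(0.0), np.float64(-97.0)] rz -0.0 rows 1.94
[583.2, -314.3, 100.0, 173.0] -> [np.float64(-59.5), np.float64(-201.9), np.float64(-97.0)] rz 0.576 rows 4.635608266452204
```

Emit:
carry_out(
  deltas=[
    [1, [193, -299, 0], [0, 0, -0.497]],
    [1, [193, -299, 0], [0, 0, -0.497]],
    [1, [193, -299, 0], [0, 0, -0.497]],
    [1, [193, -299, 0], [0, 0, -0.497]],
    [1, [193, -299, 0], [0, 0, -0.497]],
    [1, [193, -299, 0], [0, 0, -0.497]],
    [1, [193, -299, 0], [0, 0, -0.497]],
    [1, [193, -299, 0], [0, 0, -0.497]],
    [1, [193, -299, 0], [0, 0, -0.497]],
    [1, [193, -299, 0], [0, 0, -0.497]],
  ],
)

```text
time_s: 6.0
tcp_pos: [0.4411, -0.1577, 0.1]
eef_rot: [-180.0, 0.1, -154.1]
contact_force: [0.1, 0.4, -0.0]
gripper_width: 0.0878
gripper_force: 0.0
```

Run:
```python
from h import *
s=r.get_state();print(s["joints"],s["tcp_pos"],s["eef_rot"])
c=cam("wrist");im,d=r.capture("wrist");cv2.imwrite("pics/w2.png",im[...,::-1])
C=cloud("wrist",d,c);z=C[...,2];m=(np.hypot(C[...,0]-.434,C[...,1]+.162)<.03)&(z>.012)&(z<.03)
zt=np.median(z[m]);print(zt,m.sum())
m&=abs(z-zt)<.003; print(np.round(fit(plane("wrist",zt,c)[m][:,:2]*1e3,34),1))
i,dd=r.capture("scene")
C=cloud("scene",dd);z=C[...,2];m=(np.hypot(C[...,0]-.639,C[...,1]-.132)<.05)&(abs(z-.033)<.004)
zt=np.median(z[m]);print("c placed",zt,np.round(fit(plane("scene",zt)[m][:,:2]*1e3,53),1))
```

```text
[ 4.50252136e+00  8.37335425e+00 -3.45954691e+01  9.92623334e-03
 -4.69581748e+01 -6.85714891e+01] [ 0.44108046 -0.15770845  0.09998077] [-1.79966568e+02  6.53016159e-02 -1.54062178e+02]
0.020357353648736823 2860
[ 4.322e+02 -1.621e+02  2.720e+01 -3.000e-01  2.000e-01]
c placed 0.0331897849441275 [ 6.395e+02  1.303e+02 -1.000e+00 -3.000e-01  4.000e-01]
```

View pics/w2.png

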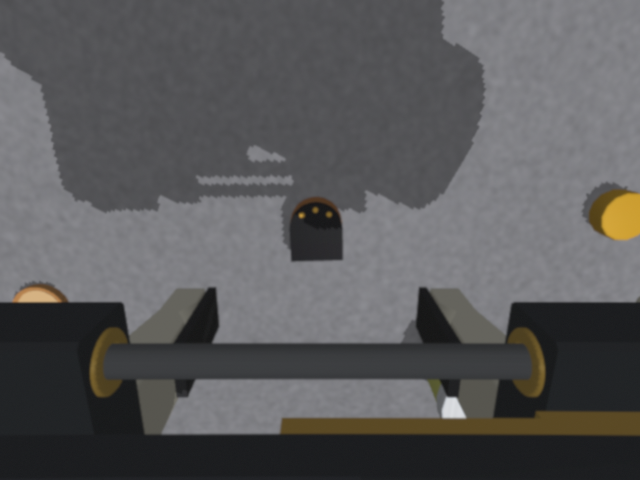

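Heel a sits centred between the fingers at (316,232), nails towards the top. The scene fit puts heel c on its seat within 2 mm.

Emit:
carry_out(
  deltas=[
    [1, [2, 0, 45], [0, 0, 0]],
    [1, [2, 0, 80], [0, 0, 0]],
    [1, [2, 0, 97], [0, 0, 0]],
    [1, [2, 0, 97], [0, 0, 0]],
    [0.2, [2, 0, 97], [0, 0, 0]],
    [0.2, [2, 0, 97], [0, 0, 0]],
    [0.2, [2, 0, 97], [0, 0, 0]],
    [0.2, [2, 0, 97], [0, 0, 0]],
    [0.2, [2, 0, 97], [0, 0, 0]],
    [0.2, [2, 0, 97], [0, 0, 0]],
    [0.2, [2, 0, 97], [0, 0, 0]],
    [0.2, [2, 0, 97], [0, 0, 0]],
  ],
)

```text
time_s: 7.3
tcp_pos: [0.4384, -0.1589, 0.0027]
eef_rot: [-180.0, 0.0, -154.1]
contact_force: [0.3, -0.4, 0.5]
gripper_width: 0.0336
gripper_force: 24.9
```

```bash
python3 p.py 439.4 -159.8 3 -154 439.4 -159.8 100 -154  583.2 -314.3 100 173; echo;  python3 p.py 583.2 -314.3 100 173 460.8 169.2 100 -148.5;echo; python3 p.py 460.8 169.2 5 -148.5 673.7 -131.2 100 -167;echo; python3 p.py 673.7 -131.2 100 -167 394.5 277.2 100 -28.5; echo; python3 p.py 394.5 277.2 6 -28.5 543.8 318.6 100 11.7
```

```text
[439.4, -159.8, 100.0, -154.0] -> [np.float64(-0.0), np.float64(0.0), np.float64(-97.0)] rz -0.0 rows 1.94
[583.2, -314.3, 100.0, 173.0] -> [np.float64(-61.5), np.float64(-201.9), np.float64(-97.0)] rz 0.576 rows 4.645758926160505

[460.8, 169.2, 100.0, -148.5] -> [np.float64(180.4), np.float64(465.0), np.float64(-0.0)] rz -0.672 rows 9.975049072560997

[673.7, -131.2, 100.0, -167.0] -> [np.float64(-24.6), np.float64(-367.4), np.float64(-95.0)] rz 0.323 rows 7.60503964486708

[394.5, 277.2, 100.0, -28.5] -> [np.float64(180.2), np.float64(460.7), np.float64(-0.0)] rz -2.417 rows 16.123399301513388

[543.8, 318.6, 100.0, 11.7] -> [np.float64(111.5), np.float64(-107.6), np.float64(-94.0)] rz -0.702 rows 4.679860302677531
```

Emit:
carry_out(
  deltas=[
    [0.2, [0, 0, -40], [0, 0, 0]],
    [0.2, [0, 0, -97], [0, 0, 0]],
    [0.2, [-62, -202, -97], [0, 0, 0.576]],
    [0.2, [-62, -202, -97], [0, 0, 0.576]],
    [0.2, [-62, -202, -97], [0, 0, 0.576]],
    [0.2, [-62, -202, -97], [0, 0, 0.576]],
    [0.2, [-62, -202, -97], [0, 0, 0.576]],
    [0.2, [-62, -202, -97], [0, 0, 0.576]],
    [0.2, [-62, -202, -97], [0, 0, 0.576]],
    [0.2, [-62, -202, -97], [0, 0, 0.576]],
    [0.2, [-62, -202, -97], [0, 0, 0.576]],
  ],
)

```text
time_s: 8.4
tcp_pos: [0.5821, -0.3124, 0.1]
eef_rot: [180.0, 0.0, 173.0]
contact_force: [-0.6, 0.4, -0.4]
gripper_width: 0.0342
gripper_force: 24.9
```

Emit:
carry_out(
  deltas=[
    [0.2, [0, 0, 0], [0, 0, 0]],
    [0.2, [0, 0, 40], [0, 0, 0]],
    [0.2, [0, 0, 70], [0, 0, 0]],
    [0.2, [0, 0, 82], [0, 0, 0]],
    [0.2, [0, 0, 90], [0, 0, 0]],
    [0.2, [0, 0, 90], [0, 0, 0]],
    [0.8, [0, 0, 90], [0, 0, 0]],
    [0.8, [0, 0, 90], [0, 0, 0]],
    [0.8, [0, 0, 90], [0, 0, 0]],
    [0.8, [0, 0, 90], [0, 0, 0]],
    [0.8, [0, 0, 50], [0, 0, 0]],
    [1, [0, 0, 0], [0, 0, 0]],
  ],
)

```text
time_s: 9.6
tcp_pos: [0.5807, -0.3128, 0.0981]
eef_rot: [180.0, -0.3, 172.9]
contact_force: [1.7, -0.5, 0.3]
gripper_width: 0.0733
gripper_force: 0.0
```

Emit:
carry_out(
  deltas=[
    [1, [180, 465, 0], [0, 0, -0.672]],
    [1, [180, 465, 0], [0, 0, -0.672]],
    [1, [180, 465, 0], [0, 0, -0.672]],
    [1, [180, 465, 0], [0, 0, -0.672]],
    [1, [180, 465, 0], [0, 0, -0.672]],
    [1, [180, 465, 0], [0, 0, -0.672]],
    [1, [180, 465, 0], [0, 0, -0.672]],
    [1, [180, 465, 0], [0, 0, -0.672]],
    [1, [180, 465, 0], [0, 0, -0.672]],
    [1, [180, 465, 0], [0, 0, -0.672]],
    [1, [180, 465, 0], [0, 0, -0.672]],
    [1, [180, 465, 0], [0, 0, -0.672]],
  ],
)

```text
time_s: 10.8
tcp_pos: [0.4606, 0.1715, 0.0998]
eef_rot: [180.0, 0.0, -148.4]
contact_force: [0.6, -0.2, -1.0]
gripper_width: 0.0873
gripper_force: 0.0
```

```bash
cat > look.py <<'E'
from h import *
import sys
c=cam("wrist");im,d=r.capture("wrist");print(r.get_state()["tcp_pos"],r.get_state()["joints"][5])
k,x,y=sys.argv[1],*map(float,sys.argv[2:4])
C=cloud("wrist",d,c);z=C[...,2];m=(np.hypot(C[...,0]-x,C[...,1]-y)<.045)&(abs(z-H[k]/1e3)<.006)
zt=np.median(z[m]);print(zt,m.sum(),np.round(fit(plane("wrist",zt,c)[m][:,:2]*1e3,W[k]),1))
cv2.imwrite(f"pics/w_{k}.png",im[...,::-1])
i,dd=r.capture("scene"); cv2.imwrite(f"pics/scene_{k}.png",i[...,::-1])
C=cloud("scene",dd);z=C[...,2]
for k,x,y in(("a",.5753,-.3133),("b",.666,-.133),("c",.639,.132),("d",.536,.317)):
    m=(np.hypot(C[...,0]-x,C[...,1]-y)<.05)&(abs(z-H[k]/1e3-.005)<.005)
    if m.sum()>30: zt=np.median(z[m]);print("placed",k,zt,np.round(fit(plane("scene",zt)[m][:,:2]*1e3,W[k]),1))
E
python3 look.py b .454 .165
```

```text
[0.46077555 0.17041137 0.09968056] -101.75563590040075
0.02434269749096657 4550 [ 4.521e+02  1.662e+02  3.110e+01 -2.000e-01  3.000e-01]
placed a 0.024839829627010035 [ 579.1 -314.2   -2.8    0.6    0.6]
placed c 0.03325139496326712 [ 6.397e+02  1.303e+02 -1.400e+00 -2.000e-01  5.000e-01]
```

Emit:
carry_out(
  deltas=[
    [1, [1, 1, 45], [0, 0, 0]],
    [1, [1, 1, 80], [0, 0, 0]],
    [1, [1, 1, 95], [0, 0, 0]],
    [1, [1, 1, 95], [0, 0, 0]],
    [0.3, [1, 1, 95], [0, 0, 0]],
    [0.3, [1, 1, 95], [0, 0, 0]],
    [0.3, [1, 1, 95], [0, 0, 0]],
    [0.3, [1, 1, 95], [0, 0, 0]],
    [0.3, [1, 1, 95], [0, 0, 0]],
    [0.3, [1, 1, 95], [0, 0, 0]],
    [0.3, [1, 1, 95], [0, 0, 0]],
    [0.3, [1, 1, 95], [0, 0, 0]],
  ],
)

```text
time_s: 12.1
tcp_pos: [0.4597, 0.1707, 0.0048]
eef_rot: [-180.0, 0.0, -148.5]
contact_force: [-2.1, -0.8, 5.2]
gripper_width: 0.0432
gripper_force: 25.0
```

Emit:
carry_out(
  deltas=[
    [0.3, [0, 0, -40], [0, 0, 0]],
    [0.3, [0, 0, -95], [0, 0, 0]],
    [0.3, [-26, -368, -95], [0, 0, 0.323]],
    [0.3, [-26, -368, -95], [0, 0, 0.323]],
    [0.3, [-26, -368, -95], [0, 0, 0.323]],
    [0.3, [-26, -368, -95], [0, 0, 0.323]],
    [0.3, [-26, -368, -95], [0, 0, 0.323]],
    [0.3, [-26, -368, -95], [0, 0, 0.323]],
    [0.3, [-26, -368, -95], [0, 0, 0.323]],
    [0.3, [-26, -368, -95], [0, 0, 0.323]],
    [0.3, [-26, -368, -95], [0, 0, 0.323]],
    [0.3, [-26, -368, -95], [0, 0, 0.323]],
  ],
)

```text
time_s: 13.3
tcp_pos: [0.6731, -0.1302, 0.0985]
eef_rot: [180.0, -0.1, -167.1]
contact_force: [-0.4, -0.7, -0.7]
gripper_width: 0.0431
gripper_force: 25.0
```

Emit:
carry_out(
  deltas=[
    [0.3, [0, 0, 0], [0, 0, 0]],
    [0.3, [0, 0, 40], [0, 0, 0]],
    [0.3, [0, 0, 70], [0, 0, 0]],
    [0.3, [0, 0, 81], [0, 0, 0]],
    [0.3, [0, 0, 88], [0, 0, 0]],
    [0.3, [0, 0, 88], [0, 0, 0]],
    [0.8, [0, 0, 88], [0, 0, 0]],
    [0.8, [0, 0, 88], [0, 0, 0]],
    [0.8, [0, 0, 88], [0, 0, 0]],
    [0.8, [0, 0, 88], [0, 0, 0]],
    [0.8, [0, 0, 50], [0, 0, 0]],
    [1, [0, 0, 0], [0, 0, 0]],
  ],
)

```text
time_s: 14.5
tcp_pos: [0.6717, -0.1299, 0.0977]
eef_rot: [179.9, -0.3, -167.1]
contact_force: [1.9, 0.2, 0.3]
gripper_width: 0.0739
gripper_force: 0.0
```

Emit:
carry_out(
  deltas=[
    [1, [180, 461, 0], [0, 0, -2.417]],
    [1, [180, 461, 0], [0, 0, -2.417]],
    [1, [180, 461, 0], [0, 0, -2.417]],
    [1, [180, 461, 0], [0, 0, -2.417]],
    [1, [180, 461, 0], [0, 0, -2.417]],
    [1, [180, 461, 0], [0, 0, -2.417]],
    [1, [180, 461, 0], [0, 0, -2.417]],
    [1, [180, 461, 0], [0, 0, -2.417]],
    [1, [180, 461, 0], [0, 0, -2.417]],
    [1, [180, 461, 0], [0, 0, -2.417]],
    [1, [180, 461, 0], [0, 0, -2.417]],
    [1, [180, 461, 0], [0, 0, -2.417]],
  ],
)

```text
time_s: 15.7
tcp_pos: [0.3943, 0.2808, 0.1]
eef_rot: [-180.0, 0.0, -63.4]
contact_force: [-0.1, -0.8, 0.4]
gripper_width: 0.0876
gripper_force: 0.0
```

Emit:
carry_out(
  deltas=[
    [1, [0, 0, 0], [0, 0, -0.617]],
    [1, [0, 0, 0], [0, 0, -0.617]],
    [1, [0, 0, 0], [0, 0, -0.617]],
    [1, [0, 0, 0], [0, 0, -0.617]],
    [1, [0, 0, 0], [0, 0, -0.617]],
    [1, [0, 0, 0], [0, 0, -0.617]],
  ],
)

```text
time_s: 16.3
tcp_pos: [0.3952, 0.2792, 0.0998]
eef_rot: [-180.0, -0.0, -28.8]
contact_force: [-0.6, -0.9, -0.8]
gripper_width: 0.0879
gripper_force: 0.0
```

```bash
python3 look.py d .387 .281
```

```text
[0.39518908 0.27919646 0.09971837] 2.607015070688061
0.032343472419812364 9606 [385.9 282.3 -28.2   0.    0.4]
placed a 0.024974550812167484 [ 579.  -314.    -5.8    0.6    0.6]
placed b 0.029371860280459794 [ 6.677e+02 -1.326e+02  1.280e+01 -2.000e-01  5.000e-01]
placed c 0.03321662619663457 [ 6.395e+02  1.302e+02 -1.000e-01 -3.000e-01  5.000e-01]
```

View pics/w_d.png

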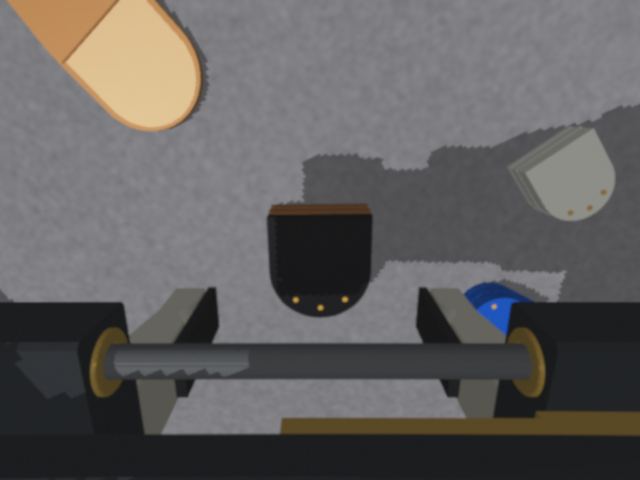

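Heel d is at (320,260), its straight front away at the top and nails at the bottom, centred between the fingers. The blue lookalike is at (500,305), close to the right finger, so I'll open a little less.

Emit:
carry_out(
  deltas=[
    [0.88, [-2, 1, 0], [0, 0, 0]],
    [0.88, [-2, 1, 45], [0, 0, 0]],
    [0.88, [-2, 1, 80], [0, 0, 0]],
    [0.88, [-2, 1, 94], [0, 0, 0]],
    [0.5, [-2, 1, 94], [0, 0, 0]],
    [0.5, [-2, 1, 94], [0, 0, 0]],
    [0.5, [-2, 1, 94], [0, 0, 0]],
    [0.5, [-2, 1, 94], [0, 0, 0]],
    [0.5, [-2, 1, 94], [0, 0, 0]],
    [0.5, [-2, 1, 94], [0, 0, 0]],
    [0.5, [-2, 1, 94], [0, 0, 0]],
  ],
)

```text
time_s: 17.5
tcp_pos: [0.3932, 0.2797, 0.0063]
eef_rot: [-179.9, -0.0, -28.6]
contact_force: [-2.0, -0.4, 7.6]
gripper_width: 0.0629
gripper_force: 25.0
```

```bash
python3 -c "
from plant import r
s=r.get_state();print(s['tcp_pos'],s['eef_rot'])"; python3 p.py 393 278.5 6 -28.5 543.8 318.6 100 11.7
```

```text
[0.39316945 0.27967678 0.00628297] [-1.79935865e+02 -8.93841953e-03 -2.85694659e+01]
[543.8, 318.6, 100.0, 11.7] -> [np.float64(113.4), np.float64(-107.2), np.float64(-94.0)] rz -0.702 rows 4.679860302677531
```

Emit:
carry_out(
  deltas=[
    [0.5, [0, 0, -40], [0, 0, 0]],
    [0.5, [0, 0, -94], [0, 0, 0]],
    [0.5, [113, -107, -94], [0, 0, -0.702]],
    [0.5, [113, -107, -94], [0, 0, -0.702]],
    [0.5, [113, -107, -94], [0, 0, -0.702]],
    [0.5, [113, -107, -94], [0, 0, -0.702]],
    [0.5, [113, -107, -94], [0, 0, -0.702]],
    [0.5, [113, -107, -94], [0, 0, -0.702]],
    [0.5, [113, -107, -94], [0, 0, -0.702]],
    [0.5, [113, -107, -94], [0, 0, -0.702]],
    [0.5, [113, -107, -94], [0, 0, -0.702]],
  ],
)

```text
time_s: 18.6
tcp_pos: [0.5431, 0.3193, 0.0998]
eef_rot: [-180.0, -0.0, 11.6]
contact_force: [-0.5, 0.4, -2.1]
gripper_width: 0.0627
gripper_force: 25.0
```

Emit:
carry_out(
  deltas=[
    [0.5, [0, 0, 0], [0, 0, 0]],
    [0.5, [0, 0, 40], [0, 0, 0]],
    [0.5, [0, 0, 70], [0, 0, 0]],
    [0.5, [0, 0, 80], [0, 0, 0]],
    [0.5, [0, 0, 87], [0, 0, 0]],
    [0.5, [0, 0, 87], [0, 0, 0]],
    [0.9, [0, 0, 87], [0, 0, 0]],
    [0.9, [0, 0, 87], [0, 0, 0]],
    [0.9, [0, 0, 87], [0, 0, 0]],
    [0.9, [0, 0, 87], [0, 0, 0]],
    [0.9, [0, 0, 50], [0, 0, 0]],
    [1, [0, 0, 0], [0, 0, 0]],
  ],
)

```text
time_s: 19.8
tcp_pos: [0.5418, 0.3178, 0.098]
eef_rot: [179.8, 0.3, 11.6]
contact_force: [1.3, 1.2, 0.7]
gripper_width: 0.0826
gripper_force: 0.0
```

Emit:
carry_out(
  deltas=[
    [1, [-180, 0, -100], [0, 0, 0]],
    [1, [-180, 0, -100], [0, 0, 0]],
    [1, [-180, 0, -100], [0, 0, 0]],
    [1, [-180, 0, -100], [0, 0, 0]],
    [1, [-180, 0, -100], [0, 0, 0]],
    [1, [-180, 0, -100], [0, 0, 0]],
  ],
)

```text
time_s: 20.4
tcp_pos: [0.3666, 0.2834, 0.2013]
eef_rot: [-179.8, -0.2, 11.8]
contact_force: [0.7, 0.6, -0.3]
gripper_width: 0.0881
gripper_force: 0.0
```

Run:
```python
import re
src=open('m.py').read()
exec(src.split("S={n")[0])
cl=dict(a=(575.3,-313.3),b=(666,-133),c=(639,132),d=(536,317))
for n in("scene","side"):
    im,d=r.capture(n);cv2.imwrite(f"pics/{n}_end.png",im[...,::-1])
    C=cloud(n,d);z=C[...,2];X=plane(n,.006)[...,:2]*1e3;hs=cv2.cvtColor(im,cv2.COLOR_RGB2HSV).astype(int)
    tan=((hs[...,0]>7)&(hs[...,0]<25)&(hs[...,1]>70)&(hs[...,2]>110)&(abs(z-.006)<.006)).astype(np.uint8)
    for k in "abcd":
        x,y=cl[k];zn=H[k]/1e3+.006
        Q=plane(n,zn)[...,:2]*1e3
        m=(np.hypot(Q[...,0]-x,Q[...,1]-y)<W[k]/2+15)&(abs(z-zn)<.004)&(im.max(-1)<90)
        m=cv2.morphologyEx(m.astype(np.uint8),cv2.MORPH_CLOSE,np.ones((5,5)))>0
        print(n,k,"z %.1f"%(np.median(z[m])*1e3),m.sum(),np.round(fit(Q[m],W[k]),1))
```

```text
scene a z 25.0 303 [ 5.792e+02 -3.137e+02 -6.300e+00 -1.000e-01  5.000e-01]
scene b z 29.4 580 [ 6.677e+02 -1.329e+02  1.370e+01 -6.000e-01  6.000e-01]
scene c z 33.2 925 [ 6.394e+02  1.299e+02 -1.200e+00 -7.000e-01  5.000e-01]
scene d z 37.7 1163 [ 5.379e+02  3.154e+02  1.140e+01 -7.000e-01  3.000e-01]
  return _methods._mean(a, axis=axis, dtype=dtype,
  ret = ret.dtype.type(ret / rcount)
Traceback (most recent call last):
  File "h.py", line 22, in fit
    h=cv2.convexHull(P.astype(np.float32))[:,0].astype(float)
      ~~~~~~~~~~~~~~~~~~~~~~~~~~~~~~~~~~~~^^^^^
TypeError: 'NoneType' object is not subscriptable
```

View pics/side_end.png

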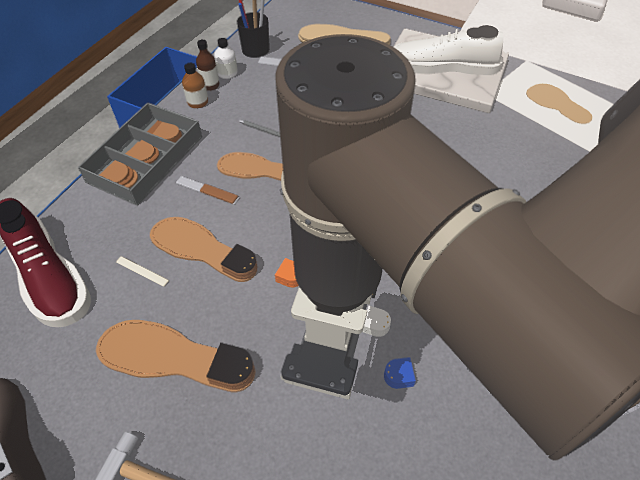

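Run:
```python
import cv2,numpy as np
a=cv2.imread("pics/scene_end.png")
o=[cv2.resize(a[y-36:y+36,x-48:x+48],(400,300),interpolation=cv2.INTER_CUBIC) for x,y in((140,265),(222,330),(375,345),(487,310))]
cv2.imwrite("pics/crop2.png",np.vstack([np.hstack(o[:2]),np.hstack(o[2:])]))
```

View pics/crop2.png

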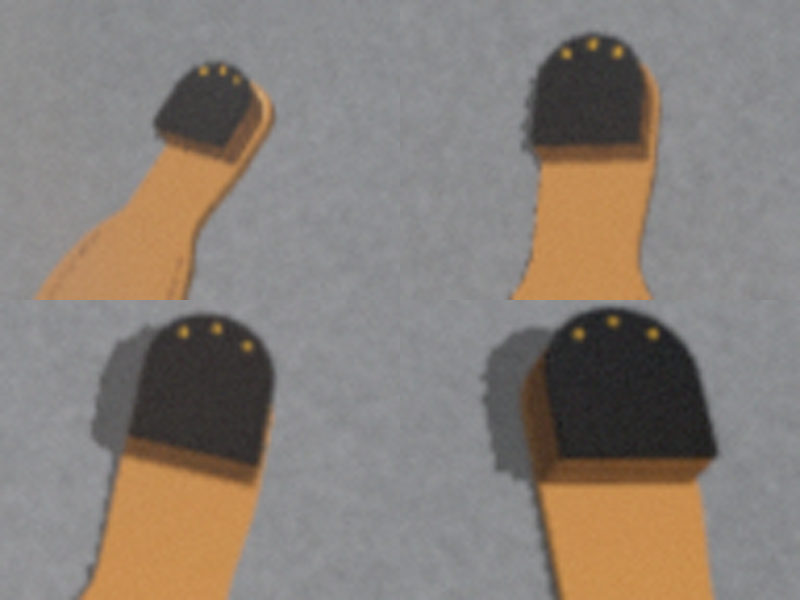

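The side view shows heels c and d on their seats at (240,260) and (232,362). In the crops all four heels sit on the back ends, nails at the back. Sole a's heel at (205,110) looks offset to the left, so I'll check whether the soles moved and measure a from above.

```bash
python3 - <<'E'
import cv2,numpy as np
a=cv2.imread("pics/scene0.png");b=cv2.imread("pics/scene_end.png")
for k,(x0,y0,x1,y1) in dict(a=(90,275,150,335),b=(185,345,250,435),c=(320,365,395,475),d=(465,335,555,460)).items():
    A,B=[cv2.cvtColor(i,cv2.COLOR_BGR2GRAY)[y0:y1,x0:x1].astype(np.float32) for i in(a,b)]
    w=np.eye(2,3,dtype=np.float32); cc,w=cv2.findTransformECC(A,B,w,cv2.MOTION_EUCLIDEAN); c=np.array([(x1-x0)/2,(y1-y0)/2,1])
    print(k,round(cc,3),"shift px",np.round(w@c-c[:2],2),"rot deg %.2f"%np.degrees(np.arctan2(w[1,0],w[0,0])))
E
python3 p.py 367.7 282.1 200 11.7  500 -250 220 11.7
```

```text
a 0.986 shift px [-0.03 -0.  ] rot deg -0.02
b 0.986 shift px [-0.01  0.04] rot deg -0.01
c 0.994 shift px [0.   0.03] rot deg -0.01
d 0.998 shift px [ 0.   -0.02] rot deg 0.01
[500.0, -250.0, 220.0, 11.7] -> [np.float64(21.6), np.float64(547.9), np.float64(-20.0)] rz -0.0 rows 10.973307614388654
```

Emit:
carry_out(
  deltas=[
    [1, [22, 560, -20], [0, 0, 0]],
    [1, [22, 560, -20], [0, 0, 0]],
    [1, [22, 560, -20], [0, 0, 0]],
    [1, [22, 560, -20], [0, 0, 0]],
    [1, [22, 560, -20], [0, 0, 0]],
    [1, [22, 560, -20], [0, 0, 0]],
    [1, [22, 560, -20], [0, 0, 0]],
    [1, [22, 560, -20], [0, 0, 0]],
    [1, [22, 560, -20], [0, 0, 0]],
    [1, [22, 560, -20], [0, 0, 0]],
    [1, [22, 560, -20], [0, 0, 0]],
    [1, [22, 560, -20], [0, 0, 0]],
  ],
)

```text
time_s: 21.7
tcp_pos: [0.5022, -0.2665, 0.2168]
eef_rot: [-180.0, 0.2, 11.4]
contact_force: [-1.2, 0.8, -1.6]
gripper_width: 0.0873
gripper_force: 0.0
```

Run:
```python
from h import *
print(r.get_state()["tcp_pos"])
c=cam("wrist");im,d=r.capture("wrist");cv2.imwrite("pics/w_end.png",im[...,::-1])
C=cloud("wrist",d,c);z=C[...,2]
m=(np.hypot(C[...,0]-.575,C[...,1]+.313)<.035)&(abs(z-.026)<.004)
zt=np.median(z[m]);f=fit(plane("wrist",zt,c)[m][:,:2]*1e3,34);print("heel a",zt,np.round(f,1))
X=plane("wrist",.006,c)[...,:2]*1e3;hs=cv2.cvtColor(im,cv2.COLOR_RGB2HSV).astype(int)
tan=(hs[...,0]>7)&(hs[...,0]<25)&(hs[...,1]>70)&(hs[...,2]>110)
m=(tan|m).astype(np.uint8);_,l=cv2.connectedComponents(m);v,u=np.argwhere(np.hypot(X[...,0]-610,X[...,1]+317)<2)[0]
p=X[(l==l[v,u])&tan];b=cv2.minAreaRect(p.astype(np.float32));print("sole",b)
```

```text
[ 0.50217194 -0.26653184  0.21681733]
heel a 0.026055936699633325 [ 5.766e+02 -3.123e+02 -6.200e+00 -4.000e-01  2.000e-01]
sole ((622.14599609375, -323.509033203125), (62.38069152832031, 135.82733154296875), 88.68750762939453)
```

View pics/w_end.png

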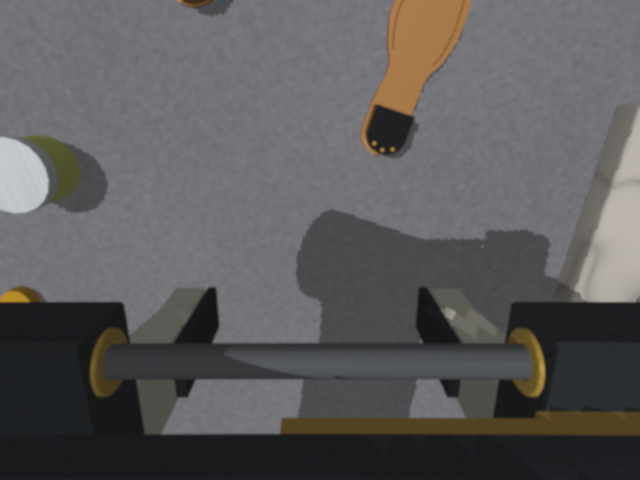

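The wrist view shows heel a seated at (390,130), about 1–2 mm from the seat centre and turned to match. The jar, at left, is untouched. I'm handing the job in.

```bash
python3 -c "
from plant import r
print(r.close_job())"
```

```text
the job is handed in; nothing more can be done
None
```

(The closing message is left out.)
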